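# Find the stiff stop button

## Task

Four spare stop buttons stand in the test block, and one of them needs more than twice the force of the others to click. Push every red head down until it clicks and stays in, never with more than 20 N, and stand the stiff button upright in the red reject tray, latched in like the rest. Leave the three good ones in the block and everything else on the bench where it is.

Things in the scene. Friction and masses are not known exactly. Their poses are not given: they have to be found in the camera images.
- switch_a_grip (a point): Stop button A, one of four alike to the eye: loose, 65 to 110 g, 68 mm tall. Black contact block 30 x 30 x 24 mm below, 22 mm barrel, yellow square collar 34 x 34 x 12 mm, red head on top. This point is the collar's centre, where to grip it, 42 mm above the underside; z is its up axis, x and y are square to the collar's sides and parallel to those of the block.
- switch_b_grip (a point): Stop button B, one of four alike to the eye: loose, 65 to 110 g, 68 mm tall. Black contact block 30 x 30 x 24 mm below, 22 mm barrel, yellow square collar 34 x 34 x 12 mm, red head on top. This point is the collar's centre, where to grip it, 42 mm above the underside; z is its up axis, x and y are square to the collar's sides and parallel to those of the block.
- switch_c_grip (a point): Stop button C, one of four alike to the eye: loose, 65 to 110 g, 68 mm tall. Black contact block 30 x 30 x 24 mm below, 22 mm barrel, yellow square collar 34 x 34 x 12 mm, red head on top. This point is the collar's centre, where to grip it, 42 mm above the underside; z is its up axis, x and y are square to the collar's sides and parallel to those of the block.
- switch_d_grip (a point): Stop button D, one of four alike to the eye: loose, 65 to 110 g, 68 mm tall. Black contact block 30 x 30 x 24 mm below, 22 mm barrel, yellow square collar 34 x 34 x 12 mm, red head on top. This point is the collar's centre, where to grip it, 42 mm above the underside; z is its up axis, x and y are square to the collar's sides and parallel to those of the block.
- head_a_top (a point): Centre of the top face of the red mushroom head of stop button A, a disc 28 mm across and 12 mm thick. Its top is 68 mm above the switch's underside (26 mm above the collar's centre) when out, 62 mm when latched in. Besides its 6 mm travel the head sits on a rubber cushion that yields 0.17 mm per N of push.
- head_b_top (a point): Centre of the top face of the red mushroom head of stop button B, a disc 28 mm across and 12 mm thick. Its top is 68 mm above the switch's underside (26 mm above the collar's centre) when out, 62 mm when latched in. Besides its 6 mm travel the head sits on a rubber cushion that yields 0.17 mm per N of push.
- head_c_top (a point): Centre of the top face of the red mushroom head of stop button C, a disc 28 mm across and 12 mm thick. Its top is 68 mm above the switch's underside (26 mm above the collar's centre) when out, 62 mm when latched in. Besides its 6 mm travel the head sits on a rubber cushion that yields 0.17 mm per N of push.
- head_d_top (a point): Centre of the top face of the red mushroom head of stop button D, a disc 28 mm across and 12 mm thick. Its top is 68 mm above the switch's underside (26 mm above the collar's centre) when out, 62 mm when latched in. Besides its 6 mm travel the head sits on a rubber cushion that yields 0.17 mm per N of push.
- head_a (a joint): How far the plunger of head A is in, m: 0 out, 0.006 latched in (the cushion not counted). The force peaks about 1.5 mm in (4 to 5 N if good, about 11 N if stiff), then gives way with a click; past 5 mm it pulls itself in and stays; let go before, it springs out again. At 6 mm it meets its stop and only the cushion gives. The head takes at most 20 N, pressed or squeezed.
- head_b (a joint): How far the plunger of head B is in, m: 0 out, 0.006 latched in (the cushion not counted). The force peaks about 1.5 mm in (4 to 5 N if good, about 11 N if stiff), then gives way with a click; past 5 mm it pulls itself in and stays; let go before, it springs out again. At 6 mm it meets its stop and only the cushion gives. The head takes at most 20 N, pressed or squeezed.
- head_c (a joint): How far the plunger of head C is in, m: 0 out, 0.006 latched in (the cushion not counted). The force peaks about 1.5 mm in (4 to 5 N if good, about 11 N if stiff), then gives way with a click; past 5 mm it pulls itself in and stays; let go before, it springs out again. At 6 mm it meets its stop and only the cushion gives. The head takes at most 20 N, pressed or squeezed.
- head_d (a joint): How far the plunger of head D is in, m: 0 out, 0.006 latched in (the cushion not counted). The force peaks about 1.5 mm in (4 to 5 N if good, about 11 N if stiff), then gives way with a click; past 5 mm it pulls itself in and stays; let go before, it springs out again. At 6 mm it meets its stop and only the cushion gives. The head takes at most 20 N, pressed or squeezed.
- test_block: fixed aluminium test block 70 x 330 x 30 mm (x, y, z), origin at the centre of its underside on the bench. Four square pockets, 12 mm deep, 31.5 mm wide, in a row along its y axis at -112.5, -37.5, 37.5 and 112.5 mm; a button stands in each with 0.7 mm play all round, its collar's centre 60 mm above the bench, and lifts straight out.
- reject_tray_in (a point): centre of the inner floor of the red reject tray, 4 to 5 mm above the bench; the tray is fixed, open-topped, 140 x 140 x 35 mm outside with 4 mm walls, and may stand left or right of the block.
- nut_tray: fixed grey tray of the same size, holding two lock nuts, on the other side of the block; not to be used. Origin at the centre of its underside.
- nut_1: loose steel lock nut, ring 34 mm across, 7 mm thick, in the grey tray; a bystander, leave it alone
- nut_2: a second such lock nut in the grey tray; a bystander, leave it alone
- screwdriver: loose screwdriver, 180 mm long, lying behind the block; a bystander, leave it alone
- sample_cup: loose aluminium sample cup, 55 mm across, 45 mm tall, behind the block; a bystander, leave it alone
- beaker: loose glass beaker, 68 mm across, 90 mm tall, behind the block; a bystander, leave it alone
- weight: loose brass weight with a knob, 36 mm across, 45 mm tall, in front of the block; a bystander, leave it alone
- marker: loose white and blue marker pen, 130 mm long, in front of the block; a bystander, leave it alone
There are look-alikes about, which are no part of the job. What is shaped like the part that bears switch_a_grip but green or purple is not meant.

How it is judged (in metres and radians):
At the end, for the whole second after the job is handed in: all four heads latched in (over 5.3 mm of 6); the stiff button, the only one that weighs over 0.83 N, upright (0.15 rad) and at rest on the red tray's floor, within 60 mm of its centre; the other three in their pockets, within 6 mm of their start, upright within 0.1 rad (value of joint each of head_a, head_b, head_c, head_d above 0.0053 m and ((horizontal distance between switch_a_grip and reject_tray_in below 0.06 m and z of switch_a_grip in the frame of reject_tray_in below 0.047 m and angle between switch_a_grip's own z axis and vertical below 0.15 rad and linear speed of switch_a below 0.02 m/s and contact force between switch_a and reject_tray above 0.83 N and distance of each of switch_b_grip, switch_c_grip, switch_d_grip from where it was at the start of the episode below 0.006 m and angle between each of switch_b_grip, switch_c_grip, switch_d_grip's own z axis and vertical below 0.1 rad) or (horizontal distance between switch_b_grip and reject_tray_in below 0.06 m and z of switch_b_grip in the frame of reject_tray_in below 0.047 m and angle between switch_b_grip's own z axis and vertical below 0.15 rad and linear speed of switch_b below 0.02 m/s and contact force between switch_b and reject_tray above 0.83 N and distance of each of switch_a_grip, switch_c_grip, switch_d_grip from where it was at the start of the episode below 0.006 m and angle between each of switch_a_grip, switch_c_grip, switch_d_grip's own z axis and vertical below 0.1 rad) or (horizontal distance between switch_c_grip and reject_tray_in below 0.06 m and z of switch_c_grip in the frame of reject_tray_in below 0.047 m and angle between switch_c_grip's own z axis and vertical below 0.15 rad and linear speed of switch_c below 0.02 m/s and contact force between switch_c and reject_tray above 0.83 N and distance of each of switch_a_grip, switch_b_grip, switch_d_grip from where it was at the start of the episode below 0.006 m and angle between each of switch_a_grip, switch_b_grip, switch_d_grip's own z axis and vertical below 0.1 rad) or (horizontal distance between switch_d_grip and reject_tray_in below 0.06 m and z of switch_d_grip in the frame of reject_tray_in below 0.047 m and angle between switch_d_grip's own z axis and vertical below 0.15 rad and linear speed of switch_d below 0.02 m/s and contact force between switch_d and reject_tray above 0.83 N and distance of each of switch_a_grip, switch_b_grip, switch_c_grip from where it was at the start of the episode below 0.006 m and angle between each of switch_a_grip, switch_b_grip, switch_c_grip's own z axis and vertical below 0.1 rad))); the robot touches nothing.
It fails at once if a red head is pressed or squeezed with more than 20 N (contact force between anything else and head_a above 20 N or contact force between anything else and head_b above 20 N or contact force between anything else and head_c above 20 N or contact force between anything else and head_d above 20 N).
It fails at once if a bystander is moved by more than 20 mm (distance of any of nut_1, nut_2, screwdriver, sample_cup, beaker, weight, marker from where it was at the start of the episode above 0.02 m).
It also fails if it takes over 64 s, if anything falls off the work surface, if the arm or the gripper's body presses on something with over 40 N, if the wrist force passes 120 N, or if a joint passes its speed limit or range.

## Robot

A 6-joint arm with a two-finger parallel gripper is mounted at the origin on the work surface. World frame = base frame: x ahead of the robot, y to its left, z up, the work surface at z = 0. Lengths are in mm, angles in rad, forces in N, time in s.
With the tool pointing down it reaches from about 275 to 875 mm from the base axis. Payload 12.5 kg.
Tool frame: the origin (TCP) lies at the very end of the fingers, on their centre line; the grasp point (between the pads) lies 19 mm behind it (ctrl.grip_depth is the z of the grasp point in the tool frame, in mm); z points along the fingers, y is the line along which they close (so a half turn about z gives the same grasp; the last joint's range is limited). The gripper opens to 85 mm and grips with 20 to 120 N. Pads are 22 mm wide; open, the fingers measure 114 mm over their backs; the gripper's body (76 mm by 85 mm) begins 54 mm behind the grasp point. The pads swing forward as they close: fully open they stand 13 mm farther back than shut.
Start: joints at [-1.387, 0.351, 1.652, -0, 1.139, -0.085], TCP at [146.086, -530.229, 193.59] pointing down, gripper open.
Joint ranges: [-2.75, 2.75], [-0.79, 2.1], [0.01, 2.65], [-1.57, 4.71], [0.07, 3.14], [-2.87, 2.87]. Speed limits (rad/s): [2.22, 2.22, 2.79, 3.14, 3.14, 3.14].

## Interface

Orientations are given as [roll, pitch, yaw] about the fixed x, y, z axes, in that order (R = Rz(yaw) Ry(pitch) Rx(roll)).
In Python, from station import get_obs, viewer, ctrl gives the robot as it stands. The module is installed in compiled form; this text tells all that it offers.
- The arm moves only by the shell command python3 -m pendant 'ROWS' [FORCE]. ROWS is JSON, a list of rows, each an object with "slide": the shift along the tool's x, y, z as a fraction of full scale, a list of three; "spin": the turn about the tool's z as a fraction of full scale; "hand": the closure, from -1 (fully open) to 1 (shut), so that 0 is half open. A call has 1 to 12 rows; each row is the pose to reach, as a shift and turn from the pose commanded when the call began, along the tool's axes at that moment; what a row does not reach only later rows make up. Full scale, the value 1, is 0.08 m for a shift and 0.5 rad for a turn. A row lasts 1/10 s, in which the tool goes at most 50 mm and 8.59 degrees, less where a joint would pass 70% of its speed; a pose out of reach is approached as far as the arm can. A call with a number of a shift or a turn outside -1 to 1 is refused whole. A call with a gripper value outside its range is refused whole. The fingers move at their own pace and stop on an object; FORCE is the grip in N (left out, the last holds). Time passes only in rows, so rows that repeat a pose let the fingers close. It gives the time, the measured TCP pose, the force, the opening and the grip force at its end, in the units of the state.
- get_obs(): the state, without advancing time (a new reading comes with each control period).
- viewer.read_camera(name): name is "side" or "top" or "wrist"; returns (picture, depth): 480x640x3 uint8, red, green, blue; 480x640 float32, mm along the optical axis (not along the pixel's ray), 0 where there is no reading.
- viewer.camera_model(name): a dict with "fx", "fy", "cx", "cy" (pixels), "k1" (the pictures are not rectified: a ray, as slopes to the right and down, at radius r is drawn at 1 + k1 r^2 times it, then the intrinsics apply), "rvec" (rotation vector, rad) and "tvec" (3), from world to camera coordinates, as OpenCV has them. Camera axes: x right, y down, z forward; pixel columns grow to the right and rows downward; lengths in mm; the calibration is good to about 2 mm. A picture is of the moment at which its call begins: read the wrist's pose just before it. camera_model takes no time and is no camera call; for the wrist camera it gives the pose at the moment of the call.
- ctrl.hand_in(): hands the job in; it is judged then, once.
The state is a dict: "time": time; "joints": joint angles; "joint_velocities": joint speeds; "tau": joint torques, N m; "position": TCP position; "orientation": TCP orientation; "ft_force": force on the tool from outside, world axes, zero at the start; "ft_torque": the same for the moment, N m; "opening": finger opening in mm; "gripper_force": force on a finger pad.
Only numpy, scipy, OpenCV 4.12 (cv2) and the standard library are available. Lean on these libraries where they do the work, as an engineer would, in place of code of your own. Each camera call takes 0.05 s, during which the arm holds its last target. There are 200 camera calls.

## Working session

There is one attempt and no reset: what is moved stays moved. The work goes in short steps, Python scripts to look and compute and a shell command to move; the robot and the scene stay as the last step left them, time stands still between calls to the robot, and variables do not carry over. Pictures are saved under pics/ and viewed, at most 10 in all, crops included, and the job is handed in when it is done.

```bash
mkdir -p pics
cat > h.py <<'E'
import numpy as np, cv2
from station import get_obs, viewer, ctrl
def look(n):
    m=viewer.camera_model(n); im,d=viewer.read_camera(n); return im,d,m
def world(m,d,u,v,w=2,z=None):
    K=np.array([[m['fx'],0,m['cx']],[0,m['fy'],m['cy']],[0,0,1]]);R=cv2.Rodrigues(np.array(m['rvec'],float))[0];t=np.array(m['tvec'],float).ravel()
    x,y=cv2.undistortPoints(np.array([[[u,v]]],float),K,np.array([m['k1'],0,0,0,0.]))[0,0]
    ray=np.array([x,y,1])
    c=-R.T@t; r=R.T@ray
    if z is not None: return c+r*(z-c[2])/r[2]
    p=d[int(v)-w:int(v)+w+1,int(u)-w:int(u)+w+1]; return c+r*np.median(p[p>0])
def save(f,im): cv2.imwrite('pics/'+f,im[...,::-1])
E
python3 - <<'E'
from h import *
for n in ('top','side'):
    im,d,m=look(n); save(n+'.png',im); np.savez(n+'.npz',im=im,d=d,m=m)
o=get_obs(); print(o)
E
```

```text
{'time': 0.1, 'joints': array([-1.38658779e+00,  3.51180280e-01,  1.65232382e+00, -1.28720226e-06,
        1.13907414e+00, -8.45946729e-02]), 'joint_velocities': array([-0.0002584 , -0.00049532, -0.00076408, -0.00063871,  0.00107634,
       -0.00189547]), 'tau': array([ 1.37817915e-04, -5.06834257e+01, -2.91875285e+01, -1.21996145e-04,
        2.61107198e-03,  3.48433355e-05]), 'position': array([ 146.03779072, -529.93499746,  193.127191  ]), 'orientation': array([-3.14061049e+00, -8.21120566e-05,  2.68803709e-01]), 'ft_force': array([-0.15840809, -0.07489122, -0.09492176]), 'ft_torque': array([-0.02208813,  0.01427709,  0.01196266]), 'gripper_force': 0.0, 'opening': 85.29068799928727}
```

View pics/top.png

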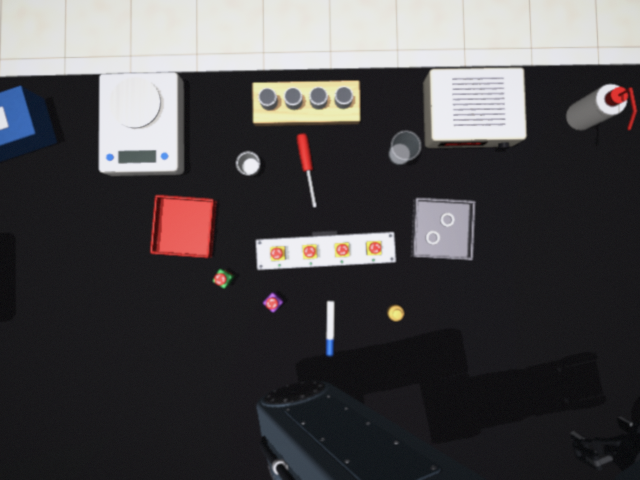

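View pics/side.png

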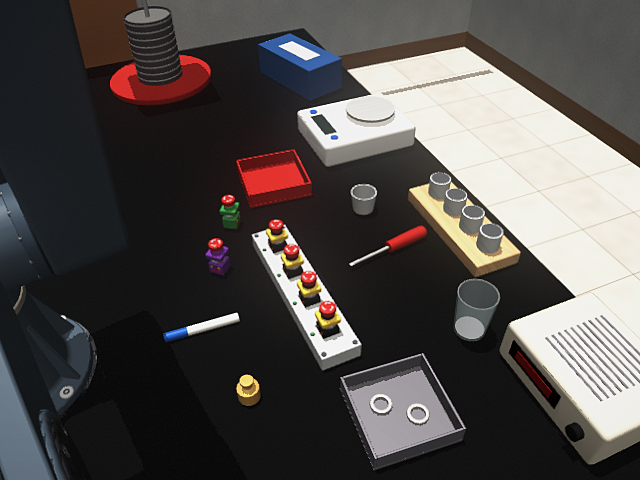

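The top view shows the block with four yellow-collared red buttons at about (277,253), (310,251), (343,249) and (375,247). The red tray is at (184,227). The green (222,279) and purple (272,302) look-alikes stand outside the block and aren't meant. I'll confirm with a crop and measure.

Run:
```python
from h import *
f=np.load('top.npz',allow_pickle=True); im,d,m=f['im'],f['d'],f['m'].item()
save('crop.png',cv2.resize(im[215:290,245:405],None,fx=5,fy=5,interpolation=cv2.INTER_CUBIC))
for u,v in [(277,253),(310,251),(343,249),(375,247)]: print(world(m,d,u,v).round(1), world(m,d,u,v,z=86).round(1))
for n,u,v in [('blkL',259,256),('blkR',392,247),('tray',184,227),('green',222,279),('beaker',404,142)]: print(n,world(m,d,u,v).round(1))
for u,v in [(153,195),(215,198),(152,254),(212,257)]: print('tr',world(m,d,u,v,z=35).round(1))
```

```text
[490.4  89.7  86.1] [490.4  89.8  86. ]
[493.8  14.5  86.4] [493.8  14.6  86. ]
[497.2 -60.6  85.8] [497.2 -60.6  86. ]
[ 500.7 -133.4   85.7] [ 500.7 -133.4   86. ]
blkL [484.1 138.9  29.3]
blkR [ 500.9 -180.4   30.9]
tray [558.4 327.2   4.6]
green [432.2 219.7  68.3]
beaker [ 756.3 -216.4   22.6]
tr [634.8 392.8  35. ]
tr [625.  242.7  35. ]
tr [492.7 395.3  35. ]
tr [483.4 250.7  35. ]
```

View pics/crop.png

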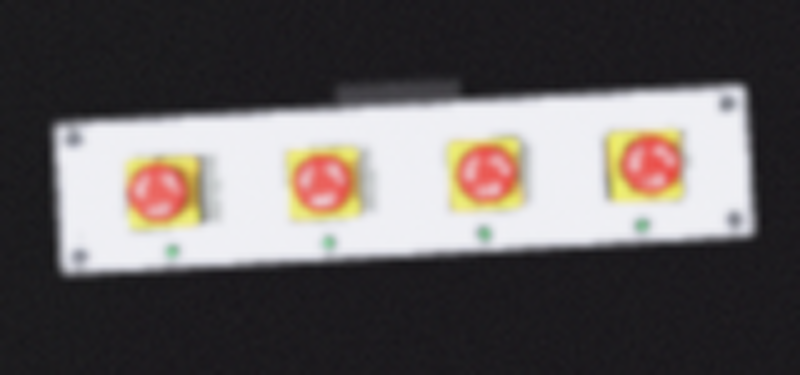

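The crop confirms four yellow-collared buttons, evenly spaced 75 mm apart, tops at z≈86 as expected, block yaw ≈0.046. I'll spin to align, shut the fingers, and go above the right-hand one (500.7,−133.4).

```bash
python3 -m pendant '[{"slide":[0,0,0],"spin":0.445,"hand":1},{"slide":[0,0,0],"spin":0.445,"hand":1}]' 40
for i in 1 ; do
python3 -m pendant '[{"slide":[0.47,-0.47,0],"spin":0,"hand":1},{"slide":[0.93,-0.95,0],"spin":0,"hand":1},{"slide":[0.93,-0.95,0],"spin":0,"hand":1}]'
python3 -m pendant '[{"slide":[0.47,-0.47,0],"spin":0,"hand":1},{"slide":[0.93,-0.95,0],"spin":0,"hand":1},{"slide":[0.93,-0.95,0],"spin":0,"hand":1}]'
python3 -m pendant '[{"slide":[0.47,-0.47,0],"spin":0,"hand":1},{"slide":[0.93,-0.95,0],"spin":0,"hand":1},{"slide":[0.93,-0.95,0],"spin":0,"hand":1}]'
done
```

```text
time: 0.3
position: [146.1, -530.0, 193.2]
orientation: [-3.141, 0.0, 0.041]
ft_force: [-0.1, -0.3, -0.6]
opening: 59.1
gripper_force: 0.0
time: 0.6
position: [218.9, -447.5, 193.3]
orientation: [-3.14, -0.0, 0.049]
ft_force: [-0.9, -0.9, 0.1]
opening: 12.5
gripper_force: 0.0
time: 0.9
position: [289.6, -368.6, 193.5]
orientation: [-3.141, -0.0, 0.049]
ft_force: [0.2, -0.5, -0.3]
opening: -0.0
gripper_force: 0.0
time: 1.2
position: [360.4, -289.6, 193.5]
orientation: [-3.141, -0.0, 0.05]
ft_force: [0.2, 0.2, -0.2]
opening: 0.1
gripper_force: 0.0
```

```bash
python3 -m pendant '[{"slide":[0.47,-0.47,0],"spin":0,"hand":1},{"slide":[0.92,-0.935,0],"spin":0,"hand":1},{"slide":[0.92,-0.935,0],"spin":0,"hand":1}]'
python3 -m pendant '[{"slide":[0.47,-0.47,0],"spin":0,"hand":1},{"slide":[0.92,-0.935,0],"spin":0,"hand":1},{"slide":[0.92,-0.935,0.5],"spin":0,"hand":1},{"slide":[0.92,-0.935,1],"spin":0,"hand":1},{"slide":[0.92,-0.935,1],"spin":0,"hand":1}]'
python3 - <<'E'
from h import *
print(get_obs()['position'])
im,d,m=look('wrist'); save('w1.png',im); np.savez('w1.npz',im=im,d=d,m=m)
E
```

```text
time: 1.5
position: [430.7, -211.8, 193.5]
orientation: [-3.141, -0.0, 0.05]
ft_force: [-0.8, -0.1, 0.2]
opening: 0.2
gripper_force: 0.0
time: 2.0
position: [495.7, -135.7, 109.4]
orientation: [-3.139, 0.008, 0.046]
ft_force: [-0.8, 0.7, 0.8]
opening: -0.1
gripper_force: 0.0
[ 495.71633691 -135.72434299  109.42777271]
```

View pics/w1.png

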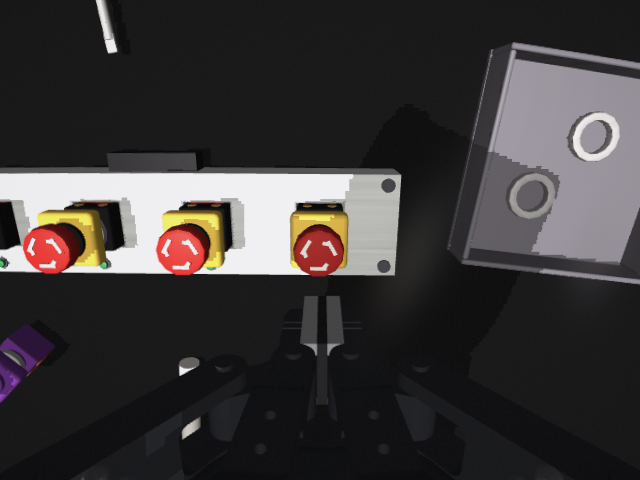

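The wrist view shows the shut fingertips at about (322,300) and the heads at (319,250), (183,249) and (54,248). I'll measure head D from here.

```bash
python3 - <<'E'
from h import *
print(get_obs()['position'], get_obs()['ft_force'])
f=np.load('w1.npz',allow_pickle=True); im,d,m=f['im'],f['d'],f['m'].item()
for u,v in [(319,250),(183,249),(54,248)]: print(world(m,d,u,v,w=3).round(1))
E
python3 -m pendant '[{"slide":[0,0,0],"spin":0,"hand":1},{"slide":[0,0,0],"spin":0,"hand":1}]'
```

```text
[ 497.23116373 -136.41850326  112.28376881] [-0.28421536  0.31967681  0.93338151]
[ 502.2 -135.7   85.8]
[499.3 -62.6  85.9]
[496.6   8.6  86.2]
time: 2.25
position: [499.6, -136.9, 115.6]
orientation: [3.14, -0.003, 0.045]
ft_force: [-0.2, -0.6, 0.7]
opening: 0.0
gripper_force: 0.0
```

```bash
python3 -m pendant '[{"slide":[0.02,-0.025,0.15],"spin":0,"hand":1},{"slide":[0.02,-0.025,0.29],"spin":0,"hand":1},{"slide":[0.02,-0.025,0.29],"spin":0,"hand":1},{"slide":[0.02,-0.025,0.29],"spin":0,"hand":1}]'
python3 -m pendant '[{"slide":[0,0,0],"spin":0,"hand":1},{"slide":[0,0,0],"spin":0,"hand":1}]'
python3 -m pendant '[{"slide":[0,0,0.025],"spin":0,"hand":1},{"slide":[0,0,0.025],"spin":0,"hand":1},{"slide":[0,0,0.025],"spin":0,"hand":1}]'
python3 -m pendant '[{"slide":[0,0,0.0125],"spin":0,"hand":1},{"slide":[0,0,0.0125],"spin":0,"hand":1},{"slide":[0,0,0.0125],"spin":0,"hand":1}]'
python3 -m pendant '[{"slide":[0,0,0.0125],"spin":0,"hand":1},{"slide":[0,0,0.0125],"spin":0,"hand":1},{"slide":[0,0,0.0125],"spin":0,"hand":1}]'
python3 -m pendant '[{"slide":[0,0,0.0125],"spin":0,"hand":1},{"slide":[0,0,0.0125],"spin":0,"hand":1},{"slide":[0,0,0.0125],"spin":0,"hand":1}]'
```

```text
time: 2.65
position: [499.9, -133.7, 90.0]
orientation: [-3.141, 0.001, 0.046]
ft_force: [0.5, 0.4, 0.7]
opening: -0.0
gripper_force: 0.0
time: 2.85
position: [500.3, -133.9, 90.7]
orientation: [3.141, -0.0, 0.046]
ft_force: [0.5, 1.2, -0.4]
opening: -0.1
gripper_force: 0.0
time: 3.15
position: [500.1, -133.8, 88.4]
orientation: [-3.142, 0.0, 0.046]
ft_force: [0.1, -0.5, -0.1]
opening: -0.1
gripper_force: 0.0
time: 3.45
position: [500.1, -133.8, 87.4]
orientation: [-3.142, 0.0, 0.046]
ft_force: [0.0, 0.5, -0.2]
opening: -0.1
gripper_force: 0.0
time: 3.75
position: [500.1, -133.8, 86.4]
orientation: [-3.142, 0.0, 0.046]
ft_force: [-0.5, -0.2, 0.1]
opening: 0.3
gripper_force: 0.0
time: 4.05
position: [500.1, -133.8, 85.4]
orientation: [-3.142, 0.0, 0.046]
ft_force: [-0.5, 0.1, -0.3]
opening: -0.0
gripper_force: 0.0
```

```bash
python3 -m pendant '[{"slide":[0,0,0.0125],"spin":0,"hand":1},{"slide":[0,0,0.0125],"spin":0,"hand":1},{"slide":[0,0,0.0125],"spin":0,"hand":1}]' | grep -E 'pos|ft'
python3 -m pendant '[{"slide":[0,0,0.0125],"spin":0,"hand":1},{"slide":[0,0,0.0125],"spin":0,"hand":1},{"slide":[0,0,0.0125],"spin":0,"hand":1}]' | grep -E 'pos|ft'
python3 -m pendant '[{"slide":[0,0,0.0125],"spin":0,"hand":1},{"slide":[0,0,0.0125],"spin":0,"hand":1},{"slide":[0,0,0.0125],"spin":0,"hand":1}]' | grep -E 'pos|ft'
```

```text
position: [500.1, -133.8, 84.4]
ft_force: [-0.3, 0.5, 0.1]
position: [500.1, -133.8, 83.4]
ft_force: [0.4, 0.7, 0.1]
position: [500.1, -133.8, 82.4]
ft_force: [0.1, -0.4, -0.2]
```

Run:
```python
from h import *
im,d,m=look('wrist'); save('w2.png',im[150:400,200:450].repeat(2,0).repeat(2,1))
print(get_obs()['position'],get_obs()['ft_force'])
```

```text
[ 500.10868636 -133.82751128   82.37827895] [-0.42097778 -0.02727501  0.3124235 ]
```

View pics/w2.png

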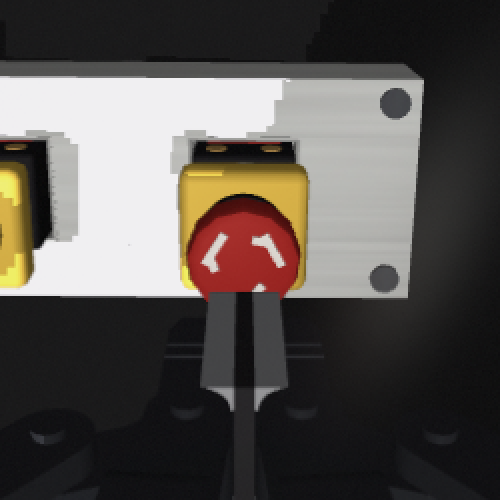

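The fingertips end at crop row 292, overlapping the lower part of the head, so either they hover above it or they're offset in x. I'll check with depth.

Run:
```python
from h import *
im,d,m=look('wrist')
R=cv2.Rodrigues(np.array(m['rvec'],float))[0]; print('cam',(-R.T@np.array(m['tvec']).ravel()).round(1), get_obs()['position'].round(1))
for u,v in [(322,277),(322,260),(312,298),(332,298),(312,302),(312,310),(332,310),(312,325),(312,340)]: print(u,v,world(m,d,u,v,w=1).round(1))
im,d,m=look('side'); np.savez('side2.npz',im=im,d=d,m=m); save('s2.png',im[200:380,220:400].repeat(3,0).repeat(3,1))
```

```text
cam [ 575.6 -132.2  262.5] [ 500.1 -133.8   82.4]
322 277 [ 502.5 -135.7   86. ]
322 260 [ 511.1 -135.3   86. ]
312 298 [ 510.6 -131.6  126.1]
332 298 [ 511.  -139.   126.3]
312 302 [ 510.5 -131.6  129.4]
312 310 [ 510.5 -131.8  135.6]
332 310 [ 510.9 -138.8  135.9]
312 325 [ 510.5 -132.   146.2]
312 340 [ 510.6 -132.2  155.5]
```

View pics/s2.png

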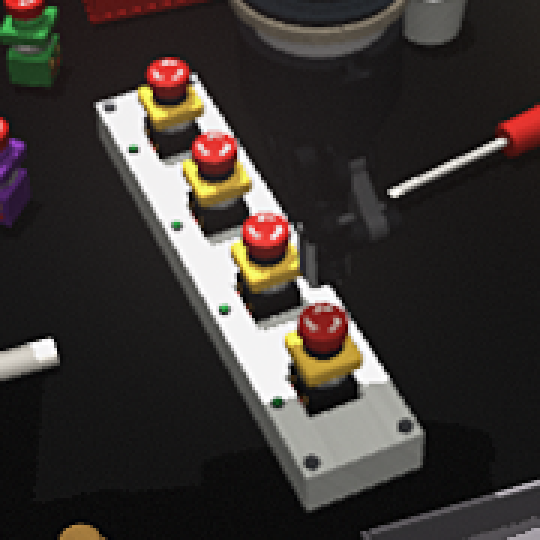

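Run:
```python
from h import *
f=np.load('side2.npz',allow_pickle=True); im,d,m=f['im'],f['d'],f['m'].item()
K=np.array([[m['fx'],0,m['cx']],[0,m['fy'],m['cy']],[0,0,1]])
P=np.array([[500,-134,82.],[500,-134,125],[500,-134,200]])
print(cv2.projectPoints(P,np.array(m['rvec'],float),np.array(m['tvec'],float),K,np.array([m['k1'],0,0,0,0.]))[0].round(1))
im=cv2.convertScaleAbs(im,alpha=1.6,beta=25); save('s3.png',im)
```

```text
[[[326.7 308.2]]

 [[326.5 289.9]]

 [[326.2 254.9]]]
```

View pics/s3.png

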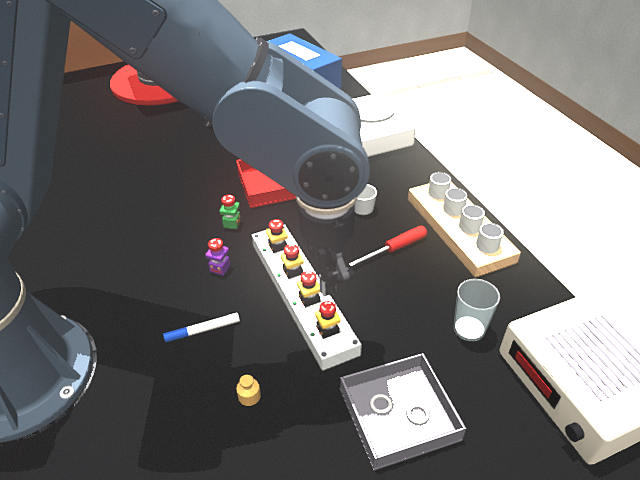

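The picture disagrees with the reported TCP. Both the wrist depth (tip at z≈125) and the side view put the fingertips about 40 mm above the head, while the state says 82 and no force is felt. I'll trust the images and keep probing down by contact.

```bash
python3 -m pendant '[{"slide":[0.02,0.015,0.1],"spin":0,"hand":1},{"slide":[0.02,0.015,0.2],"spin":0,"hand":1},{"slide":[0.02,0.015,0.2],"spin":0,"hand":1},{"slide":[0.02,0.015,0.2],"spin":0,"hand":1}]' | grep -E 'pos|ft'
python3 -m pendant '[{"slide":[0,0,0],"spin":0,"hand":1},{"slide":[0,0,0],"spin":0,"hand":1}]'| grep -E 'pos|ft'
python3 - <<'E'
from h import *
im,d,m=look('wrist'); save('w3.png',im[150:400,200:450].repeat(2,0).repeat(2,1))
for u,v in [(322,290)]+[(312,v) for v in range(280,304,3)]: print(u,v,world(m,d,u,v,w=1).round(1),im[v,u])
E
```

```text
position: [501.5, -134.9, 65.9]
ft_force: [-0.4, 0.2, -0.1]
position: [501.9, -135.0, 66.6]
ft_force: [-0.0, 0.6, 1.1]
322 290 [ 504.7 -136.8   85.9] [160  43  40]
312 280 [ 509.1 -132.3   85.5] [165  46  43]
312 283 [ 507.7 -132.3   85.6] [164  47  43]
312 286 [ 506.4 -132.4   85.8] [163  46  42]
312 289 [ 504.9 -132.4   85.7] [162  44  41]
312 292 [ 503.5 -132.5   85.7] [161  43  39]
312 295 [ 502.4 -132.5   86.4] [154  45  42]
312 298 [ 512.4 -132.7  110.4] [68 68 70]
312 301 [ 512.4 -132.8  113. ] [68 69 70]
```

View pics/w3.png

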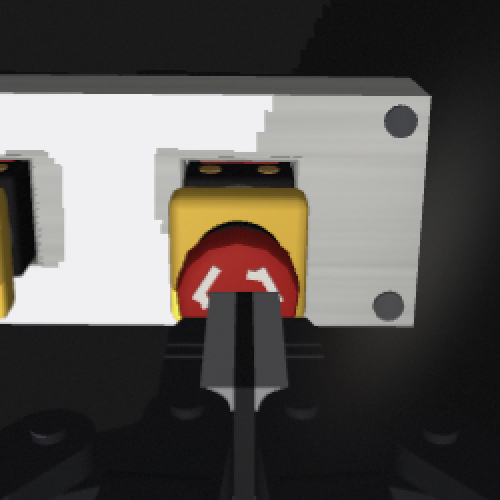

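Tips are still about 23 mm above the head: a consistent offset of ≈42.5 mm. I expect contact at reported z≈43.5.

```bash
python3 -m pendant '[{"slide":[0,0,0.12],"spin":0,"hand":1},{"slide":[0,0,0.23],"spin":0,"hand":1},{"slide":[0,0,0.23],"spin":0,"hand":1},{"slide":[0,0,0.23],"spin":0,"hand":1},{"slide":[0,0,0.23],"spin":0,"hand":1}]' | grep -E 'pos|ft'
for i in 1 2 3 4 5 6; do python3 -m pendant '[{"slide":[0,0,0.0125],"spin":0,"hand":1},{"slide":[0,0,0.0125],"spin":0,"hand":1},{"slide":[0,0,0.0125],"spin":0,"hand":1}]' | grep -E 'pos|ft'; done
```

```text
position: [501.8, -134.9, 48.1]
ft_force: [-0.2, 0.1, 0.8]
position: [501.8, -135.0, 47.2]
ft_force: [-0.3, -0.4, 3.5]
position: [501.8, -135.0, 46.0]
ft_force: [-0.5, -0.9, 4.8]
position: [501.7, -134.9, 44.9]
ft_force: [-1.2, -0.1, 2.7]
position: [501.6, -134.9, 43.7]
ft_force: [-0.3, -0.2, 0.2]
position: [501.7, -134.9, 42.9]
ft_force: [-0.9, 0.4, 0.3]
position: [501.9, -135.0, 42.1]
ft_force: [-0.0, 0.5, 1.3]
```

D is good (4.8 N peak, click, latched). One more millimetre to be sure, then on to C.

```bash
P(){ grep -E 'pos|ft'; }
python3 -m pendant '[{"slide":[0,0,0.0125],"spin":0,"hand":1},{"slide":[0,0,0.0125],"spin":0,"hand":1},{"slide":[0,0,0.0125],"spin":0,"hand":1}]' | P
python3 -m pendant '[{"slide":[0,0,-0.3],"spin":0,"hand":1},{"slide":[0,-0.45,-0.3],"spin":0,"hand":1},{"slide":[0,-0.9375,-0.3],"spin":0,"hand":1},{"slide":[0,-0.9375,-0.3],"spin":0,"hand":1},{"slide":[0,-0.9375,-0.15],"spin":0,"hand":1},{"slide":[0,-0.9375,-0.1],"spin":0,"hand":1},{"slide":[0,-0.9375,-0.1],"spin":0,"hand":1},{"slide":[0,-0.9375,-0.1],"spin":0,"hand":1}]' | P
for i in 1 2 3 4 ; do python3 -m pendant '[{"slide":[0,0,0.0125],"spin":0,"hand":1},{"slide":[0,0,0.0125],"spin":0,"hand":1},{"slide":[0,0,0.0125],"spin":0,"hand":1}]' | P; done
```

```text
position: [502.1, -135.0, 41.3]
ft_force: [-0.1, -0.3, 4.8]
position: [498.2, -60.7, 48.7]
ft_force: [0.3, -0.0, -0.2]
position: [498.4, -60.2, 48.1]
ft_force: [-0.8, -0.5, 1.3]
position: [498.4, -60.1, 47.1]
ft_force: [-0.5, -1.3, 4.2]
position: [498.4, -60.0, 46.0]
ft_force: [1.2, -0.6, 4.5]
position: [498.3, -60.0, 44.9]
ft_force: [-1.1, -1.2, 3.8]
```

```bash
P(){ grep -E 'pos|ft'; }
python3 -m pendant '[{"slide":[0,0,0.0125],"spin":0,"hand":1},{"slide":[0,0,0.025],"spin":0,"hand":1},{"slide":[0,0,0.0375],"spin":0,"hand":1},{"slide":[0,0,0.0375],"spin":0,"hand":1},{"slide":[0,0,0.0375],"spin":0,"hand":1}]' | P
python3 -m pendant '[{"slide":[0,0,0.01],"spin":0,"hand":1},{"slide":[0,0,0.01],"spin":0,"hand":1},{"slide":[0,0,0.01],"spin":0,"hand":1}]' | P
python3 -m pendant '[{"slide":[0,0,-0.3],"spin":0,"hand":1},{"slide":[0,-0.45,-0.3],"spin":0,"hand":1},{"slide":[0,-0.9375,-0.3],"spin":0,"hand":1},{"slide":[0,-0.9375,-0.3],"spin":0,"hand":1},{"slide":[0,-0.9375,-0.15],"spin":0,"hand":1},{"slide":[0,-0.9375,-0.1],"spin":0,"hand":1},{"slide":[0,-0.9375,-0.1],"spin":0,"hand":1},{"slide":[0,-0.9375,-0.1],"spin":0,"hand":1}]' | P
for i in 1 2 3 4 ; do python3 -m pendant '[{"slide":[0,0,0.0125],"spin":0,"hand":1},{"slide":[0,0,0.0125],"spin":0,"hand":1},{"slide":[0,0,0.0125],"spin":0,"hand":1}]' | P; done
```

```text
position: [498.3, -60.0, 42.0]
ft_force: [-0.3, 0.6, 2.7]
position: [498.4, -60.0, 41.4]
ft_force: [-1.9, 1.0, 5.3]
position: [494.7, 14.2, 48.9]
ft_force: [-0.6, 1.0, -0.3]
position: [494.9, 14.7, 48.3]
ft_force: [0.3, -0.5, 0.7]
position: [495.1, 14.8, 47.4]
ft_force: [0.2, -0.8, 3.8]
position: [495.1, 14.8, 46.5]
ft_force: [-0.7, -2.1, 7.7]
position: [495.2, 14.8, 45.6]
ft_force: [-1.8, -2.0, 9.3]
```

B is stiff (9.3 N and climbing). I'll continue in small steps.

```bash
P(){ grep -E 'pos|ft'; }
for i in 1 2 3 4 ; do python3 -m pendant '[{"slide":[0,0,0.0125],"spin":0,"hand":1},{"slide":[0,0,0.0125],"spin":0,"hand":1},{"slide":[0,0,0.0125],"spin":0,"hand":1}]' | P; done
```

```text
position: [495.1, 14.8, 44.6]
ft_force: [-1.6, -2.1, 8.6]
position: [494.6, 15.0, 43.0]
ft_force: [0.4, -0.4, -0.0]
position: [494.8, 14.9, 42.2]
ft_force: [0.1, -0.6, 2.1]
position: [495.0, 14.9, 41.4]
ft_force: [-1.5, 0.3, 4.6]
```

B is latched. On to A.

```bash
P(){ grep -E 'pos|ft|time'; }
python3 -m pendant '[{"slide":[0,0,-0.3],"spin":0,"hand":1},{"slide":[0,-0.45,-0.3],"spin":0,"hand":1},{"slide":[0,-0.9375,-0.3],"spin":0,"hand":1},{"slide":[0,-0.9375,-0.3],"spin":0,"hand":1},{"slide":[0,-0.9375,-0.15],"spin":0,"hand":1},{"slide":[0,-0.9375,-0.1],"spin":0,"hand":1},{"slide":[0,-0.9375,-0.1],"spin":0,"hand":1},{"slide":[0,-0.9375,-0.1],"spin":0,"hand":1}]' | P
for i in 1 2 3 4 5 6 7 8; do python3 -m pendant '[{"slide":[0,0,0.0125],"spin":0,"hand":1},{"slide":[0,0,0.0125],"spin":0,"hand":1},{"slide":[0,0,0.0125],"spin":0,"hand":1}]' | P; done
```

```text
time: 15.15
position: [491.3, 89.1, 48.9]
ft_force: [0.0, 0.0, 0.8]
time: 15.45
position: [491.5, 89.7, 48.3]
ft_force: [-0.4, 0.5, 0.4]
time: 15.75
position: [491.5, 89.8, 47.3]
ft_force: [-0.5, -0.7, 2.4]
time: 16.05
position: [491.4, 89.8, 46.2]
ft_force: [-0.7, -1.3, 3.4]
time: 16.35
position: [491.3, 89.8, 45.1]
ft_force: [0.2, -1.2, 2.2]
time: 16.65
position: [491.2, 89.8, 44.0]
ft_force: [-0.7, 0.2, 1.0]
time: 16.95
position: [491.3, 89.8, 43.1]
ft_force: [-0.5, -0.7, 0.7]
time: 17.25
position: [491.4, 89.8, 42.2]
ft_force: [0.1, -0.1, 0.6]
time: 17.55
position: [491.6, 89.8, 41.5]
ft_force: [-1.1, -0.4, 5.5]
```

All four are latched, and B is the stiff one. I'll go back above B with the fingers about half open and look.

```bash
python3 -m pendant '[{"slide":[0,0,-0.4],"spin":0,"hand":1},{"slide":[0,0.45,-0.5],"spin":0,"hand":-0.3},{"slide":[0,0.9375,-0.5],"spin":0,"hand":-0.3},{"slide":[0,0.9375,-0.5],"spin":0,"hand":-0.3},{"slide":[0,0.9375,-0.5],"spin":0,"hand":-0.3},{"slide":[0,0.9375,-0.5],"spin":0,"hand":-0.3},{"slide":[0,0.9375,-0.5],"spin":0,"hand":-0.3}]'
python3 - <<'E'
from h import *
im,d,m=look('wrist'); save('w4.png',im); np.savez('w4.npz',im=im,d=d,m=m)
E
```

```text
time: 18.25
position: [494.7, 15.8, 81.0]
orientation: [-3.141, 0.0, 0.047]
ft_force: [-0.3, -0.6, -0.3]
opening: 55.8
gripper_force: 0.0
```

View pics/w4.png

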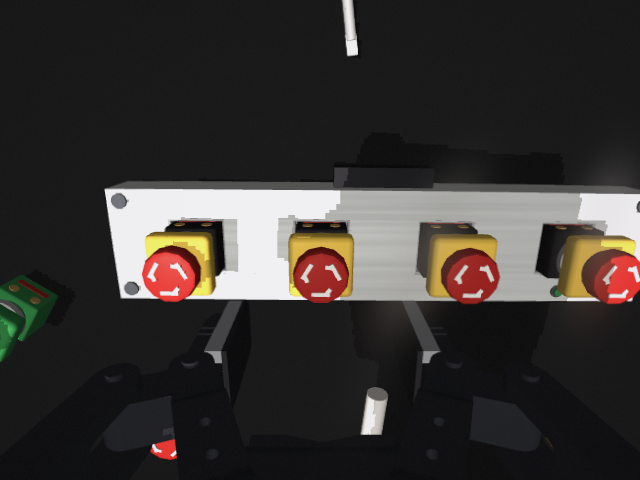

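B is at (320,275), and the open fingertips at about (240,303) and (408,303) straddle it. I'll measure the tips, head and collar.

Run:
```python
from h import *
f=np.load('w4.npz',allow_pickle=True); im,d,m=f['im'],f['d'],f['m'].item()
for u,v in [(320,276),(346,276),(298,250),(350,250),(291,270),(352,270),(238,306),(412,306),(216,365),(430,365),(320,445),(219,395),(427,395)]: print(u,v,world(m,d,u,v,w=1).round(1))
o=get_obs();print(o['position'],o['orientation'])
```

```text
320 276 [495.6  14.8  79.8]
346 276 [495.9   2.1  79. ]
298 250 [503.6  26.5  65.7]
350 250 [ 5.047e+02 -2.000e-01  6.520e+01]
291 270 [492.3  29.9  65.3]
352 270 [493.2  -2.1  63.9]
238 306 [503.9  44.3 131.4]
412 306 [506.6 -18.  131. ]
216 365 [500.7  44.5 162.5]
430 365 [507.6 -14.7 168.5]
320 445 [504.3  14.7 194.1]
219 395 [510.2  37.4 187. ]
427 395 [512.5  -8.6 187.2]
[494.68612871  15.72111404  81.03422614] [-3.14147600e+00  3.86519650e-04  4.74771407e-02]
```

```bash
python3 -m pendant '[{"slide":[0.01,0.012,0.3],"spin":0,"hand":-0.3},{"slide":[0.01,0.012,0.5],"spin":0,"hand":-0.3},{"slide":[0.01,0.012,0.5],"spin":0,"hand":-0.3},{"slide":[0.01,0.012,0.5],"spin":0,"hand":-0.3}]'
python3 -m pendant '[{"slide":[0,0,0.2],"spin":0,"hand":-0.3},{"slide":[0,0,0.35],"spin":0,"hand":-0.3},{"slide":[0,0,0.46],"spin":0,"hand":-0.3},{"slide":[0,0,0.46],"spin":0,"hand":-0.3},{"slide":[0,0,0.46],"spin":0,"hand":-0.3}]'
python3 -m pendant '[{"slide":[0,0,0],"spin":0,"hand":0.0},{"slide":[0,0,0],"spin":0,"hand":0.2},{"slide":[0,0,0],"spin":0,"hand":0.5},{"slide":[0,0,0],"spin":0,"hand":0.5},{"slide":[0,0,0],"spin":0,"hand":0.5},{"slide":[0,0,0],"spin":0,"hand":0.5}]' 40
```

```text
time: 18.7
position: [495.7, 14.4, 41.4]
orientation: [-3.142, 0.0, 0.047]
ft_force: [0.3, -0.0, 1.1]
opening: 55.5
gripper_force: 0.0
time: 19.2
position: [495.8, 14.0, 4.6]
orientation: [-3.142, -0.0, 0.046]
ft_force: [0.5, 0.9, 0.5]
opening: 55.8
gripper_force: 0.0
time: 19.8
position: [496.1, 14.2, 5.0]
orientation: [-3.141, -0.001, 0.046]
ft_force: [-0.4, 4.5, 6.5]
opening: 33.1
gripper_force: 39.4
```

The grip is on the collar (33 mm opening, 39 N). Lifting straight out.

```bash
python3 -m pendant '[{"slide":[0,0,-0.1],"spin":0,"hand":0.5},{"slide":[0,0,-0.25],"spin":0,"hand":0.5},{"slide":[0,0,-0.5],"spin":0,"hand":0.5},{"slide":[0,0,-0.75],"spin":0,"hand":0.5},{"slide":[0,0,-1],"spin":0,"hand":0.5},{"slide":[0,0,-1],"spin":0,"hand":0.5},{"slide":[0,0,-1],"spin":0,"hand":0.5}]'
python3 -m pendant '[{"slide":[0,0,-0.1],"spin":0,"hand":0.5},{"slide":[0,0,-0.1],"spin":0,"hand":0.5}]'
python3 - <<'E'
from h import *
im,d,m=look('wrist'); save('w5.png',cv2.resize(im,(480,360)))
E
```

```text
time: 20.5
position: [495.7, 13.9, 84.8]
orientation: [3.141, -0.001, 0.046]
ft_force: [-0.2, -0.5, -1.3]
opening: 32.9
gripper_force: 40.2
time: 20.7
position: [495.8, 14.0, 92.7]
orientation: [-3.142, -0.0, 0.046]
ft_force: [0.4, 0.3, -1.2]
opening: 33.8
gripper_force: 40.2
```

View pics/w5.png

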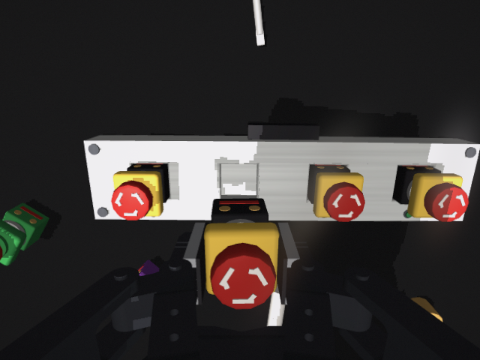

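The button hangs upright in the pads, its pocket is empty and the neighbours are undisturbed. Moving to the tray.

```bash
P(){ grep -E 'pos|ft|opening'; }
python3 -m pendant '[{"slide":[0.12,-0.4,0],"spin":0,"hand":0.5},{"slide":[0.24,-0.95,0],"spin":0,"hand":0.5},{"slide":[0.24,-0.95,0],"spin":0,"hand":0.5}]'|P
python3 -m pendant '[{"slide":[0.12,-0.5,0],"spin":0,"hand":0.5},{"slide":[0.24,-0.95,0],"spin":0,"hand":0.5},{"slide":[0.24,-0.95,0],"spin":0,"hand":0.5}]'|P
python3 -m pendant '[{"slide":[0.12,-0.5,0],"spin":0,"hand":0.5},{"slide":[0.24,-0.95,0],"spin":0,"hand":0.5},{"slide":[0.24,-0.95,0],"spin":0,"hand":0.5}]'|P
python3 -m pendant '[{"slide":[0.12,-0.5,0],"spin":0,"hand":0.5},{"slide":[0.24,-0.95,0],"spin":0,"hand":0.5},{"slide":[0.24,-0.95,0],"spin":0,"hand":0.5},{"slide":[0.24,-0.95,0],"spin":0,"hand":0.5},{"slide":[0.24,-0.95,0],"spin":0,"hand":0.5}]'|P
python3 - <<'E'
from h import *
im,d,m=look('wrist')
h=cv2.cvtColor(im,cv2.COLOR_RGB2HSV); 
pts=[]
for v in range(10,470,6):
  for u in range(10,630,6):
    if (h[v,u,0]<8 or h[v,u,0]>172) and h[v,u,1]>150 and h[v,u,2]>60 and d[v,u]>0: pts.append(world(m,d,u,v,w=0))
p=np.array(pts)
fl=p[(p[:,2]<9)]; rim=p[(p[:,2]>33)&(p[:,2]<37)]
for q in (fl,rim): print(len(q),q.min(0).round(1),q.max(0).round(1))
print(get_obs()['position'])
E
```

```text
position: [511.7, 94.3, 92.0]
ft_force: [-0.8, -0.4, 0.0]
opening: 32.9
position: [527.4, 170.4, 92.0]
ft_force: [-0.2, -0.2, -1.8]
opening: 33.3
position: [543.0, 247.0, 91.9]
ft_force: [-0.4, -1.2, -1.5]
opening: 33.4
position: [558.1, 319.7, 92.0]
ft_force: [-0.4, -0.1, -0.4]
opening: 33.6
345 [498.3 235.6  -1.3] [634.2 402.9   9. ]
83 [495.8 247.4  33.1] [633.9 394.9  36.3]
[558.22730467 319.73804472  92.17745917]
```

Tray centre confirmed (~559,321). Lowering, with floor contact expected at reported z≈−8.5.

```bash
P(){ grep -E 'pos|ft|opening'; }
python3 -m pendant '[{"slide":[0,0,0.3],"spin":0,"hand":0.5},{"slide":[0,0,0.6],"spin":0,"hand":0.5},{"slide":[0,0,0.85],"spin":0,"hand":0.5},{"slide":[0,0,1],"spin":0,"hand":0.5},{"slide":[0,0,1],"spin":0,"hand":0.5}]'|P
python3 -m pendant '[{"slide":[0,0,0.08],"spin":0,"hand":0.5},{"slide":[0,0,0.15],"spin":0,"hand":0.5},{"slide":[0,0,0.2],"spin":0,"hand":0.5},{"slide":[0,0,0.2],"spin":0,"hand":0.5},{"slide":[0,0,0.2],"spin":0,"hand":0.5}]'|P
for i in 1 2; do python3 -m pendant '[{"slide":[0,0,0.0125],"spin":0,"hand":0.5},{"slide":[0,0,0.0125],"spin":0,"hand":0.5},{"slide":[0,0,0.0125],"spin":0,"hand":0.5}]'|P; done
```

```text
position: [557.6, 320.1, 11.0]
ft_force: [-0.0, -0.5, -0.4]
opening: 33.1
position: [558.4, 321.3, -3.4]
ft_force: [-0.1, -0.1, -0.1]
opening: 33.2
position: [558.4, 321.3, -4.5]
ft_force: [0.2, -0.5, -0.5]
opening: 33.5
position: [558.3, 321.2, -5.6]
ft_force: [0.4, -0.6, -0.7]
opening: 33.4
```

```bash
P(){ grep -E 'pos|ft|opening'; }
for i in 1 2 3 4; do python3 -m pendant '[{"slide":[0,0,0.01],"spin":0,"hand":0.5},{"slide":[0,0,0.01],"spin":0,"hand":0.5},{"slide":[0,0,0.01],"spin":0,"hand":0.5}]'|P; done
```

```text
position: [558.3, 321.2, -6.4]
ft_force: [-0.9, -0.7, -1.8]
opening: 33.2
position: [558.3, 321.2, -7.2]
ft_force: [-0.2, -0.1, -0.5]
opening: 33.4
position: [558.3, 321.2, -8.0]
ft_force: [-0.6, -0.8, -0.8]
opening: 33.3
position: [558.3, 321.2, -8.8]
ft_force: [0.5, 0.1, -1.4]
opening: 33.3
```

```bash
P(){ grep -E 'pos|ft|opening'; }
for i in 1 2 3; do python3 -m pendant '[{"slide":[0,0,0.006],"spin":0,"hand":0.5},{"slide":[0,0,0.006],"spin":0,"hand":0.5},{"slide":[0,0,0.006],"spin":0,"hand":0.5}]'|P; done
```

```text
position: [558.5, 321.3, -9.0]
ft_force: [-1.2, -0.5, 4.5]
opening: 33.0
position: [558.6, 321.3, -9.0]
ft_force: [-2.0, -1.8, 8.7]
opening: 33.1
position: [558.7, 321.4, -9.1]
ft_force: [-3.9, -1.2, 11.8]
opening: 33.6
```

Firm contact with the floor. Relieve the load, open, and rise.

```bash
P(){ grep -E 'time|pos|ft|opening'; }
python3 -m pendant '[{"slide":[0,0,-0.012],"spin":0,"hand":0.5},{"slide":[0,0,-0.012],"spin":0,"hand":0.5},{"slide":[0,0,-0.012],"spin":0,"hand":0.1},{"slide":[0,0,-0.012],"spin":0,"hand":0},{"slide":[0,0,-0.012],"spin":0,"hand":-0.3},{"slide":[0,0,-0.012],"spin":0,"hand":-0.3},{"slide":[0,0,-0.012],"spin":0,"hand":-0.3},{"slide":[0,0,-0.012],"spin":0,"hand":-0.3}]'|P
python3 -m pendant '[{"slide":[0,0,-0.15],"spin":0,"hand":-0.3},{"slide":[0,0,-0.4],"spin":0,"hand":-0.3},{"slide":[0,0,-0.7],"spin":0,"hand":-0.3},{"slide":[0,0,-1],"spin":0,"hand":-0.3},{"slide":[0,0,-1],"spin":0,"hand":-0.3}]'|P
python3 -m pendant '[{"slide":[0,0,-0.5],"spin":0,"hand":-0.3},{"slide":[0,0,-1],"spin":0,"hand":-0.3},{"slide":[-0.5,0,-1],"spin":0,"hand":-0.3},{"slide":[-1,0,-1],"spin":0,"hand":-0.3},{"slide":[-1,0,-1],"spin":0,"hand":-0.3}]'|P
python3 - <<'E'
from h import *
for n in ('wrist','top','side'):
  im,d,m=look(n)
  h=cv2.cvtColor(im,cv2.COLOR_RGB2HSV)
  def blob(lo,hi,name,ok):
    M=cv2.inRange(h,lo,hi)
    if lo[0]==0: M|=cv2.inRange(h,(172,)+lo[1:],(180,)+hi[1:])
    P=np.array([world(m,d,u,v,w=0) for v,u in zip(*np.nonzero(M)) if d[v,u]>0])
    for q,c in ok.items():
      s=P[(np.hypot(P[:,0]-c[0],P[:,1]-c[1])<30)&(P[:,2]>40)] if len(P) else []
      if len(s)>5: print(n,name,q,len(s),np.median(s,0).round(1),'z95',np.percentile(s[:,2],[5,95]).round(1))
  C=dict(A=(491,90),B=(558,321),C=(498,-60),D=(502,-135))
  blob((0,150,60),(8,255,255),'red',C); blob((20,130,60),(35,255,255),'yel',C)
print(get_obs()['time'])
E
```

```text
time: 26.7
position: [558.3, 321.2, -9.3]
ft_force: [0.5, -0.3, -0.6]
opening: 55.5
time: 27.2
position: [560.2, 322.2, 75.1]
ft_force: [0.3, -1.4, 0.1]
opening: 55.4
time: 27.7
position: [474.3, 317.1, 150.7]
ft_force: [1.2, 0.1, -0.2]
opening: 55.6
wrist red A 44 [486.4 101.9  77.3] z95 [75.2 78.4]
wrist red B 194 [558.1 315.1  64.9] z95 [63.2 66.2]
wrist yel A 10 [479.4  96.4  65.7] z95 [63.7 72.9]
wrist yel B 189 [554.4 310.   50.5] z95 [48.7 63.1]
top red A 13 [492.7  89.8  80.9] z95 [77.5 83.7]
top red B 28 [554.8 321.9  66.2] z95 [62.4 69.1]
top red C 19 [495.1 -58.5  80.4] z95 [77.4 83.7]
top red D 27 [ 498.4 -132.6   80.3] z95 [76.9 83.2]
top yel A 30 [497.4  82.3  66.8] z95 [63.7 79.8]
top yel B 86 [551.7 312.3  52.6] z95 [47.4 57.6]
top yel C 29 [504.3 -65.7  67.2] z95 [63.7 76.3]
top yel D 41 [ 498.9 -121.5   66.5] z95 [63.6 70.1]
side red A 108 [490.6  84.6  78.9] z95 [71.4 81.5]
side red B 83 [556.1 313.4  63.2] z95 [43.7 66.3]
side red C 137 [495.9 -65.2  79.2] z95 [70.2 82.1]
side red D 160 [ 498.5 -139.5   79.3] z95 [71.7 82. ]
side yel A 145 [486.4  77.   64.1] z95 [56.6 67.7]
side yel B 105 [553.6 309.8  49.2] z95 [43.8 53.5]
side yel C 179 [490.9 -72.1  64.6] z95 [57.7 67.6]
side yel D 201 [ 493.9 -146.8   64.8] z95 [57.  67.4]
27.85
```

All good: the heads in the block are at z≈80 (latched), and B stands in the tray with its head at ≈66 (floor 4.5 + 62). Handing in.

```bash
python3 -c "
from station import ctrl
print(ctrl.hand_in())"
```

```text
the job is handed in; nothing more can be done
None
```

I handed the job in at about 28 s, with no verdict returned: all four heads were pressed in (highest reading 11.8 N, at set-down), stiff button B (9.3 N, the others under 5 N) stands in the red tray, and cameras show all four latched and A, C and D in their pockets.

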